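# Hang the electrode-cap caddy on the cleat

## Task

Pick up by its wooden grip the steel caddy that has the slanted strip along its back, and hang it on the cleat of the low grey panel: tip it clearly (some 20 degrees, its front up and its underside swung away from the panel) as the strip comes over the cleat's edge, then lower it until it hangs level with the whole strip fully down behind the cleat, clear of the bench, and let go. Leave the caddy without a strip where it stands.

Things in the scene. Friction and masses are not known exactly. Their poses are not given: they have to be found in the camera images.
- caddy_grip (a point): Centre of the wooden grip bar of the caddy to hang: an open steel box 100 deep (x), 110 wide (y), 60 mm high, about 0.35 kg, copper caps fixed inside. Bar 76 long (x), 16 thick (y), 36 mm high, above the box's middle on a thin web; this point is 98 mm above the caddy's underside. z up; the back with the strip is at +x.
- caddy_strip (a point): Mid lower edge of that caddy's rear strip: 4 mm sheet, 90 wide (y), 44 mm down its slope, from the top of the back down and rearward at 35 deg from vertical. Point is 77 mm behind (+x) and 76 below caddy_grip, caddy upright. Own z axis runs up the slope (35 deg off vertical when upright, less as the front tips up).
- cleat_edge (a point): Mid upper edge of the cleat on the fixed grey panel (300 wide, 160 mm high): 4 mm sheet, 200 wide (y), sloping up and out from the panel at 35 deg from vertical; edge 126 mm above the bench, 25 in front of the panel. x points into the panel, z up. Hung, the strip is between cleat and panel, caddy axes match these, the strip edge is about 23 mm behind (+x), 24 below, the back on a rubber rail under the cleat.
- plain_grip (a point): Centre of the grip of the other caddy, alike in box, grip and size but with no strip on its back: leave it alone. Same axes as caddy_grip.
Things that resemble listed ones, but are neither listed nor needed, are in the scene too. What is shaped like the part that bears caddy_grip but purple is not meant.

How it is judged:
On the way:
1. the caddy, front tipped up by at least 6 degrees, has its strip over the cleat's edge (angle between caddy_strip's own z axis and vertical below 0.5 rad and x of caddy_strip in the frame of cleat_edge between -0.03 and 0.04 m and z of caddy_strip in the frame of cleat_edge between -0.025 and 0.08 m and y of caddy_strip in the frame of cleat_edge between -0.07 and 0.07 m), for 0.1 s.
At the end, for the whole second after the job is handed in: The caddy hangs at rest on the cleat: its strip's lower edge at least 13 mm below and 6 to 35 mm behind the cleat's edge, sideways within 56 mm of its middle, the caddy upright within 10 degrees; the plain caddy within 30 mm of its start (x of caddy_strip in the frame of cleat_edge between 0.006 and 0.035 m and z of caddy_strip in the frame of cleat_edge between -0.05 and -0.013 m and y of caddy_strip in the frame of cleat_edge between -0.056 and 0.056 m and angle between caddy_grip's own z axis and vertical below 0.17 rad and linear speed of caddy below 0.02 m/s and angular speed of caddy below 0.2 rad/s and distance of plain_grip from where it was at the start of the episode below 0.03 m); the robot touches nothing.
It fails at once if the plain caddy was moved (distance of plain_grip from where it was at the start of the episode above 0.03 m).
It also fails if it takes over 43 s, if anything falls off the work surface, if the arm or the gripper's body presses on something with over 40 N, if the wrist force passes 120 N, or if a joint passes its speed limit or range.

## Robot

A 7-joint arm with a two-finger parallel gripper is mounted at the origin on the work surface. World frame = base frame: x ahead of the robot, y to its left, z up, the work surface at z = 0. Lengths are in m, angles in rad, forces in N, time in s.
With the tool pointing down it reaches from about 0.4 to 0.85 m from the base axis. Payload 10.4 kg.
Tool frame: the origin (TCP) lies midway between the tips of the shut fingers; the grasp point (between the pads) lies 19 mm behind it (r.grasp_offset is the distance from the TCP to the grasp point, in m); z points along the fingers, y is the line along which they close (so a half turn about z gives the same grasp; the last joint's range is limited). The gripper opens to 87 mm and grips with 3 to 60 N. Pads are 19 mm wide; open, the fingers measure 117 mm over their backs; the gripper's body (75 mm by 190 mm) begins 51 mm behind the grasp point.
Start: joints at [-1.168, 0.332, -0.065, 1.46, 0.022, 1.35, -0.088], TCP at [0.258, 0.569, 0.223] pointing down, gripper open.
Joint ranges: [-2.6, 2.6], [-0.5, 2.12], [-1.47, 1.34], [0.16, 2.42], [-1.27, 4.41], [0.06, 2.06], [-2.6, 2.6]. Speed limits (rad/s): [2.22, 2.22, 2.79, 2.79, 3.14, 3.14, 3.14].

## Interface

Orientations are given as a unit quaternion [x, y, z, w].
In Python, from bench import r gives the robot as it stands.
- The arm moves only by the tool drive_tool, never from a script. Its argument "moves" is a list that holds one entry, the list of rows, each a list of 7 numbers: the shift along the tool's x, y, z in m, then the turn, a rotation vector about the tool's x, y, z in rad, then the opening, from 0 (shut) to 1 (fully open). In form: [[[tx, ty, tz, ax, ay, az, jaw], ...]]. A call has 1 to 10 rows; each row shifts and turns the commanded pose from where the row before left it, along the tool's axes as they then stand; what a row does not reach is not made up. A row lasts 1/10 s, in which the tool goes at most 50 mm and 8.59 degrees, less where a joint would pass 70% of its speed; a pose out of reach is approached as far as the arm can. A call is refused whole if a number of a shift passes 0.05 or a number of a turn 0.15, either way. A call with a gripper value outside its range is refused whole. The fingers move at their own pace and stop on an object; "squeeze" is the grip in N (left out, the last holds). Time passes only in rows, so rows that do not move let the fingers close. It gives the time, the measured TCP pose, the force, the opening and the grip force at its end, in the units of the state.
- r.read_state(): the state, without advancing time (a new reading comes with each control period).
- r.camera(name): name is "scene" or "top" or "wrist"; returns the picture (384x512x3 uint8, red, green, blue); there is no depth.
- r.camera_info(name): a dict with "mtx" (3x3 intrinsics, pixels), "rvec" (rotation vector, rad) and "tvec" (3), from world to camera coordinates, as OpenCV has them; the wrist camera has in their place "T_tool_cam" (4x4, takes a point from camera to tool coordinates, whose origin is the TCP and whose axes are the flange's). Camera axes: x right, y down, z forward; pixel columns grow to the right and rows downward; lengths in m; the calibration is good to about 2 mm. A picture is of the moment at which its call begins: read the wrist's pose just before it. camera_info takes no time and is no camera call.
- r.close_job(): hands the job in; it is judged then, once.
Trained networks look in the newest picture that a camera, given by its name, has taken for a name from the list of things; names that differ only in an ending like _2 or _b are one class to them, and where a whole thing is asked for, a point or a joint stands for the part that bears it (a point fixed in the world has none). Each returns a list of dicts, best first, with "conf" (0 to 1); they miss things now and then, are a little off and sometimes report something else, mostly with a low value. They report only what shows in the picture. A call takes as long as a camera call. They do not tell look-alikes from the thing itself.
- r.find_in(camera, query): "bbox" ([left, top, right, bottom] in pixels, round what is visible of it).
- r.place_of(camera, query): "at" ([column, row] in pixels: a listed point, or the origin of a listed thing).
The state is a dict: "time": time; "joint_positions": joint angles; "joint_vel": joint speeds; "joint_torque": joint torques, N m; "ee_pos": TCP position; "eef_rot": TCP orientation; "ft_force": force on the tool from outside, world axes, zero at the start; "torque": the same for the moment, N m; "width": finger opening in m; "grip_force": force on a finger pad.
Only numpy, scipy, OpenCV 4.12 (cv2) and the standard library are available. Lean on these libraries where they do the work, as an engineer would, in place of code of your own. Each camera call takes 0.05 s, during which the arm holds its last target. There are 200 camera calls.

## Working session

There is one attempt and no reset: what is moved stays moved. The work goes in short steps, Python scripts to look and compute and a tool call to move; the robot and the scene stay as the last step left them, time stands still between calls to the robot, and variables do not carry over. Pictures are saved under pics/ and viewed, at most 10 in all, crops included, and the job is handed in when it is done.

Besides the shell and the picture viewer there is one more tool, called after "Request:" as name([rows], argument=value, ...), one row to a line, values as JSON. drive_tool: Moves the arm, as the interface text tells. Its arguments: {"type":"object","properties":{"moves":{"type":"array"},"squeeze":{"type":"number"}},"required":["moves"]}

```bash
ls; mkdir -p pics; python3 - <<'E'
from bench import r
import cv2,numpy as np
for c in("scene","top"):
    im=r.camera(c); cv2.imwrite(f"pics/{c}0.png",im[...,::-1])
    i=r.camera_info(c);print(c,np.round(i['mtx'],1).tolist(),i['rvec'],i['tvec'])
    for q in("caddy_grip","caddy_strip","cleat_edge","plain_grip"):
        print(q,[(np.round(d['at']).tolist(),round(d['conf'],2)) for d in r.place_of(c,q)])
s=r.read_state();print(s['time'],s['ee_pos'],s['eef_rot'])
print(r.camera_info("wrist"))
E
```

```text
pics
scene [[368.8, 0.0, 259.5], [0.0, 368.8, 189.4], [0.0, 0.0, 1.0]] [ 1.44369114  2.31828214 -0.70669981] [ 0.24959767 -0.19528704  1.29152021]
caddy_grip [([231.0, 114.0], 0.97), ([250.0, 247.0], 0.76), ([414.0, 185.0], 0.65), ([141.0, 144.0], 0.58)]
caddy_strip [([274.0, 268.0], 0.9), ([230.0, 142.0], 0.75), ([418.0, 180.0], 0.68)]
cleat_edge [([353.0, 292.0], 0.96)]
plain_grip [([181.0, 211.0], 0.8)]
top [[487.2, 0.0, 263.1], [0.0, 487.2, 193.7], [0.0, 0.0, 1.0]] [ 2.12210217 -2.17256713  0.13597579] [-0.08112487  0.4046764   1.48853671]
caddy_grip [([339.0, 278.0], 0.81), ([243.0, 144.0], 0.69), ([130.0, 272.0], 0.67), ([397.0, 189.0], 0.6)]
caddy_strip [([131.0, 297.0], 0.88), ([325.0, 251.0], 0.86), ([221.0, 146.0], 0.84), ([384.0, 172.0], 0.62)]
cleat_edge [([150.0, 138.0], 0.95)]
plain_grip [([315.0, 138.0], 0.62)]
0.5 [0.25814408 0.56921912 0.22253791] [ 2.11317018e-01  9.77417575e-01  3.37932942e-05 -2.41729896e-05]
{'mtx': array([[313.03831777,   0.        , 258.67878908],
       [  0.        , 313.03831777, 194.8623505 ],
       [  0.        ,   0.        ,   1.        ]]), 'T_tool_cam': array([[-9.71308790e-04, -9.60295666e-01, -2.78982599e-01,
         7.62671986e-02],
       [ 9.99999517e-01, -9.75562291e-04, -1.23592224e-04,
        -8.16930101e-04],
       [-1.53479826e-04, -2.78982584e-01,  9.60296149e-01,
        -1.62851537e-01],
       [ 0.00000000e+00,  0.00000000e+00,  0.00000000e+00,
         1.00000000e+00]])}
```

View pics/scene0.png

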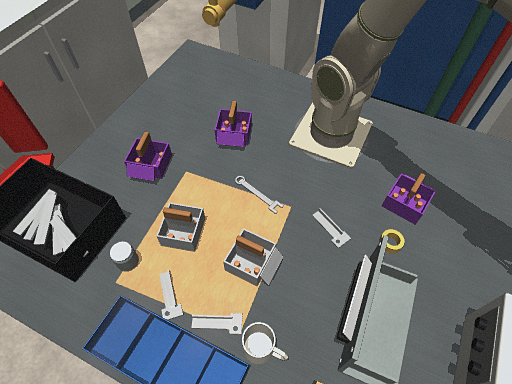

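View pics/top0.png

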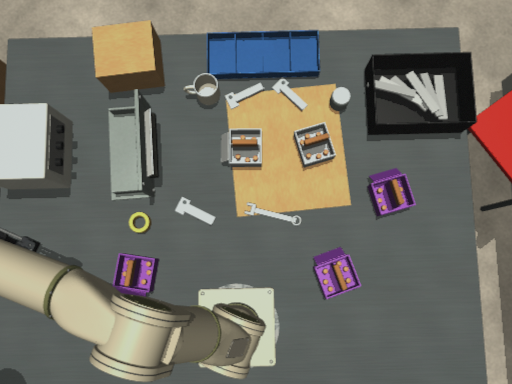

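The scene and top pictures show two steel caddies on the wooden board, three purple ones and the grey panel. Candidates for caddy_grip:
- Steel with strip: scene (250,247), top (243,144). The strip is at scene (274,268), top (226,146).
- Steel without strip (plain): scene (180,212), top (315,138).
- Purple look-alikes: scene (231,114), (141,144) and (414,185).

I choose the steel caddy with the strip. The cleat is at scene (353,292), top (150,138).

```bash
cat > h.py <<'E'
import cv2,numpy as np
from bench import r
from scipy.spatial.transform import Rotation as R
def P(c):
    i=r.camera_info(c); 
    return i['mtx']@np.c_[cv2.Rodrigues(np.array(i['rvec']))[0],np.array(i['tvec'])]
def tri(a,b):
    X=cv2.triangulatePoints(P("scene"),P("top"),np.array(a,float),np.array(b,float)).ravel();X=X[:3]/X[3]
    e=[np.round((lambda p:p[:2]/p[2])(P(c)@np.r_[X,1])-u,1) for c,u in(("scene",a),("top",b))]
    return X,e
def onz(c,u,z):
    M=P(c);A=np.c_[M[:,0],M[:,1],-np.r_[u,1]];return np.linalg.solve(A,-(M[:,2]*z+M[:,3]))[:2]
def wristP(s):
    T=np.eye(4);T[:3,:3]=R.from_quat(s['eef_rot']).as_matrix();T[:3,3]=s['ee_pos']
    i=r.camera_info("wrist");return i['mtx']@np.linalg.inv(T@i['T_tool_cam'])[:3]
E
python3 - <<'E'
from h import *
a=cv2.imread("pics/scene0.png")[190:345,150:410];b=cv2.imread("pics/top0.png")[80:210,95:355]
cv2.imwrite("pics/crop.png",np.vstack([cv2.resize(a,None,fx=2,fy=2,interpolation=2),cv2.resize(b,None,fx=2,fy=2,interpolation=2)])) 
pa={};pb={}
for c in("scene","top"):
    r.camera(c)
    for q in("caddy_grip","caddy_strip","cleat_edge","plain_grip"):
        print(c,q,[(np.round(d['at'],1).tolist(),round(d['conf'],2)) for d in r.place_of(c,q)])
print(tri((250,247),(243,144)),tri((274,268),(221,146)),tri((353,292),(150,138)),tri((181,211),(315,138)))
E
```

```text
scene caddy_grip [([416.2, 184.1], 0.9), ([137.8, 144.4], 0.79), ([244.8, 244.9], 0.75), ([233.1, 111.9], 0.62)]
scene caddy_strip [([140.8, 177.7], 0.96), ([231.9, 143.1], 0.95), ([270.7, 270.9], 0.78), ([416.0, 181.5], 0.73)]
scene cleat_edge [([353.4, 288.8], 0.7)]
scene plain_grip [([175.7, 213.2], 0.73)]
top caddy_grip [([396.6, 191.0], 0.88), ([128.1, 272.6], 0.81), ([240.9, 139.4], 0.74), ([338.8, 277.6], 0.64)]
top caddy_strip [([133.2, 294.3], 0.95), ([221.7, 146.0], 0.73), ([383.3, 173.2], 0.73), ([323.4, 253.8], 0.6)]
top cleat_edge [([150.8, 137.7], 0.86)]
top plain_grip [([318.0, 142.0], 0.82)]
(array([ 0.54826927, -0.03510287,  0.08840615]), [array([1.1, 0.1]), array([ 0.5, -0.2])]) (array([0.55478731, 0.03664898, 0.04098687]), [array([0.6, 0.1]), array([ 0.3, -0.1])]) (array([0.56248892, 0.23608667, 0.13195815]), [array([1.5, 0.1]), array([ 0.7, -0.1])]) (array([ 0.55158617, -0.24602968,  0.11831751]), [array([-2.1, -0.2]), array([-0.9,  0.6])])
```

View pics/crop.png

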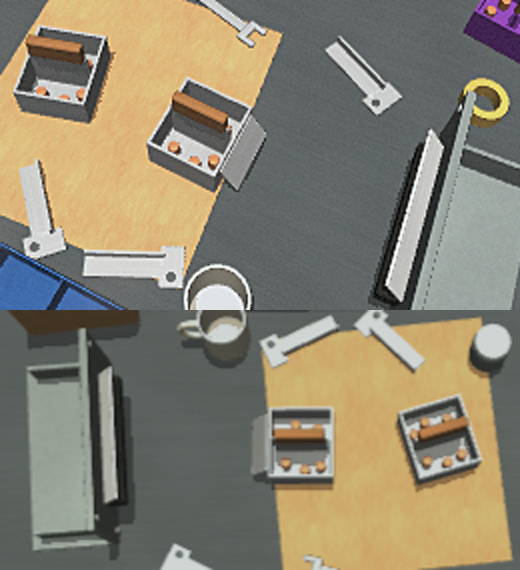

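The crop confirms it: the chosen caddy carries the slanted strip on its panel-facing side, at crop (258,443). The plain caddy at crop (440,438) has none.

```bash
cat >> h.py <<'E'
def Rt(yaw,tip=0):  # tool pointing down, tool x at world heading yaw; tip = turn about tool y
    x=np.array([np.cos(yaw),np.sin(yaw),0]);z=np.array([0,0,-1.]);return R.from_matrix(np.c_[x,np.cross(z,x),z])*R.from_rotvec([0,tip,0])
def plan(p,Rg,n,p0=None,R0=None):
    s=r.read_state();p0=np.array(s['ee_pos']) if p0 is None else p0;R0=R.from_quat(s['eef_rot']) if R0 is None else R0
    d=(R0.inv()*Rg).as_rotvec()/n
    for k in range(n):
        t=R0.inv().apply((np.array(p)-p0)/n); print(np.round(t,4).tolist(),np.round(d,4).tolist()); R0=R0*R.from_rotvec(d);p0=p0  # const world step
E
python3 - <<'E'
from h import *
plan([.55,-.035,.26],Rt(np.pi/2),18)
E
```

```text
[-0.0286, -0.0239, -0.0021] [0.0, -0.0, 0.0636]
[-0.0301, -0.022, -0.0021] [0.0, -0.0, 0.0636]
[-0.0314, -0.02, -0.0021] [0.0, -0.0, 0.0636]
[-0.0326, -0.018, -0.0021] [0.0, -0.0, 0.0636]
[-0.0337, -0.0159, -0.0021] [0.0, -0.0, 0.0636]
[-0.0347, -0.0137, -0.0021] [0.0, -0.0, 0.0636]
[-0.0355, -0.0115, -0.0021] [0.0, -0.0, 0.0636]
[-0.0361, -0.0092, -0.0021] [0.0, -0.0, 0.0636]
[-0.0366, -0.0069, -0.0021] [0.0, -0.0, 0.0636]
[-0.037, -0.0046, -0.0021] [0.0, -0.0, 0.0636]
[-0.0372, -0.0022, -0.0021] [0.0, -0.0, 0.0636]
[-0.0373, 0.0002, -0.0021] [0.0, -0.0, 0.0636]
[-0.0372, 0.0025, -0.0021] [0.0, -0.0, 0.0636]
[-0.037, 0.0049, -0.0021] [0.0, -0.0, 0.0636]
[-0.0366, 0.0072, -0.0021] [0.0, -0.0, 0.0636]
[-0.036, 0.0096, -0.0021] [0.0, -0.0, 0.0636]
[-0.0354, 0.0118, -0.0021] [0.0, -0.0, 0.0636]
[-0.0345, 0.014, -0.0021] [0.0, -0.0, 0.0636]
```

Request:
drive_tool([
  [[-0.0286,-0.024,-0.01,0,0,0.0636,1],[-0.03,-0.022,-0.01,0,0,0.0636,1],[-0.0314,-0.02,-0.01,0,0,0.0636,1],[-0.0326,-0.018,-0.01,0,0,0.0636,1],[-0.0337,-0.016,-0.01,0,0,0.0636,1],[-0.0347,-0.0137,-0.005,0,0,0.0636,1],[-0.0355,-0.0115,0,0,0,0.0636,1],[-0.036,-0.009,0,0,0,0.0636,1],[-0.0366,-0.007,0,0,0,0.0636,1],[-0.037,-0.0046,0,0,0,0.0636,1]],
])

```text
time: 2.0
ee_pos: [0.4205, 0.2322, 0.2778]
eef_rot: [0.507, 0.862, 0.0, 0.0]
ft_force: [1.4, -0.0, 0.2]
width: 0.0869
grip_force: 0.0
```

Request:
drive_tool([
  [[-0.037,-0.0022,0,0,0,0.0636,1],[-0.037,0,0,0,0,0.0636,1],[-0.037,0.0025,0,0,0,0.0636,1],[-0.037,0.005,0.003,0,0,0.0636,1],[-0.0366,0.0072,0.003,0,0,0.0636,1],[-0.036,0.0096,0.003,0,0,0.0636,1],[-0.0354,0.0118,0.003,0,0,0.0636,1],[-0.0345,0.014,0,0,0,0.0636,1],[0,0,0,0,0,0,1],[0,0,0,0,0,0,1]],
])

```text
time: 3.0
ee_pos: [0.5494, -0.0351, 0.2654]
eef_rot: [0.708, 0.707, -0.0, -0.0]
ft_force: [-0.6, 1.0, 0.3]
width: 0.0868
grip_force: 0.0
```

```bash
python3 - <<'E'
from h import *
s=r.read_state();print(s['time'],s['ee_pos'],s['eef_rot'],s['width'])
im=r.camera("wrist");cv2.imwrite("pics/w1.png",im[...,::-1]);M=wristP(s)
for q in("caddy_grip","caddy_strip","cleat_edge"):print(q,[(np.round(d['at'],1).tolist(),round(d['conf'],2)) for d in r.place_of("wrist",q)])
import json;json.dump(M.tolist(),open("M1.json","w"))
E
```

```text
3.0 [ 0.54939318 -0.0350575   0.26542256] [ 7.07537935e-01  7.06675352e-01 -1.23927942e-04 -4.87340107e-05] 0.08675995796086627
caddy_grip [([262.4, 180.6], 0.7)]
caddy_strip [([261.0, 105.5], 0.76)]
cleat_edge []
```

View pics/w1.png

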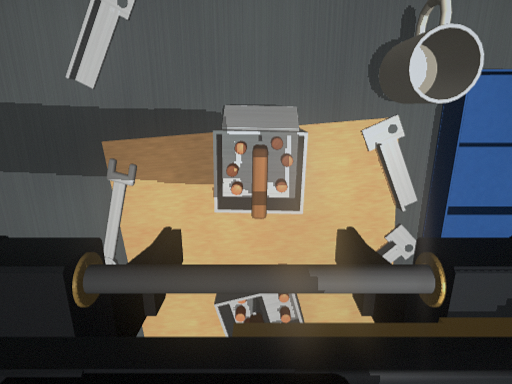

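The wrist view shows the strip caddy: bar from (260,147) to (260,218), rim corners near (213,131), (307,130), (215,212) and (303,212), and the strip's lower edge around (261,105). The plain caddy is at (260,310).

```bash
python3 - <<'E'
from h import *
import json
M=np.array(json.load(open("M1.json")))
def oz(u,z):
    A=np.c_[M[:,0],M[:,1],-np.r_[u,1]];return np.round(np.linalg.solve(A,-(M[:,2]*z+M[:,3]))[:2],4)
for u in((213,131),(307,130),(215,212),(303,212)):print('rim',oz(u,.06))
for u in((223,105),(297,106)):print('strip edge',oz(u,.022))
print('bar',oz((259.5,218),.116),oz((260,147),.116),oz((260,147),.08))
im=cv2.imread("pics/w1.png")[120:232,190:330];cv2.imwrite("pics/w1c.png",cv2.resize(im,None,fx=5,fy=5,interpolation=1))
E
```

```text
rim [0.4965 0.0107]
rim [0.6052 0.0116]
rim [ 0.4948 -0.0884]
rim [ 0.6043 -0.0886]
strip edge [0.5049 0.0395]
strip edge [0.5973 0.0381]
bar [ 0.55   -0.0756] [ 5.506e-01 -5.000e-04] [ 0.5508 -0.0052]
```

View pics/w1c.png

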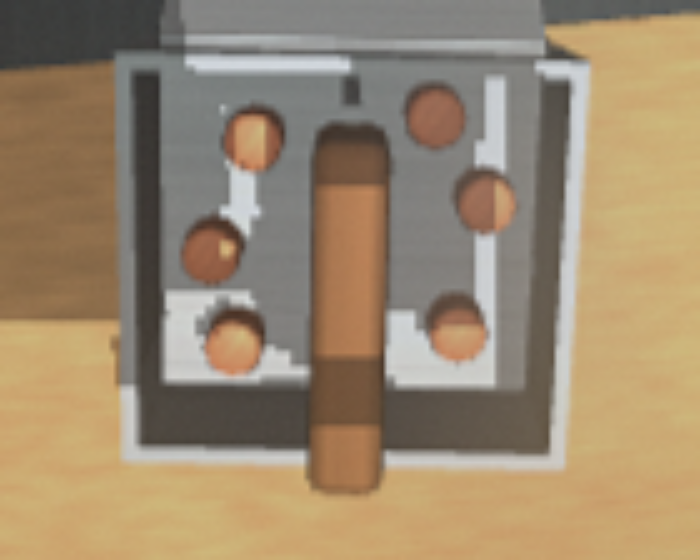

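Request:
drive_tool([
  [[-0.003,0.001,0.04,0,0,0.01,1],[0,0,0.04,0,0,0,1],[0,0,0.04,0,0,0,1],[0,0,0.03,0,0,0,1],[0,0,0.02,0,0,0,1],[0,0,0.014,0,0,0,1],[0,0,0,0,0,0,1],[0,0,0,0,0,0,0],[0,0,0,0,0,0,0],[0,0,0,0,0,0,0]],
], squeeze=55)

```text
time: 4.2
ee_pos: [0.5511, -0.0372, 0.0826]
eef_rot: [0.711, 0.704, 0.001, 0.0]
ft_force: [-0.1, 0.6, 0.3]
width: 0.0708
grip_force: 0.0
```

```bash
python3 - <<'E'
from h import *
# refine cleat from stored top picture: edge of white sheet
im=cv2.imread("pics/top0.png")[95:200,105:165];cv2.imwrite("pics/cl.png",cv2.resize(im,None,fx=5.5,fy=5.5,interpolation=1))
s=r.read_state();print(s['ee_pos'],s['eef_rot'],s['width'],s['grip_force'],s['ft_force'])
E
```

```text
[ 0.55107545 -0.03724804  0.08262932] [7.10510361e-01 7.03686076e-01 8.40645709e-04 4.76512999e-04] 0.07082449160747305 0.0 [-0.11269496  0.59041091  0.2978674 ]
```

View pics/cl.png

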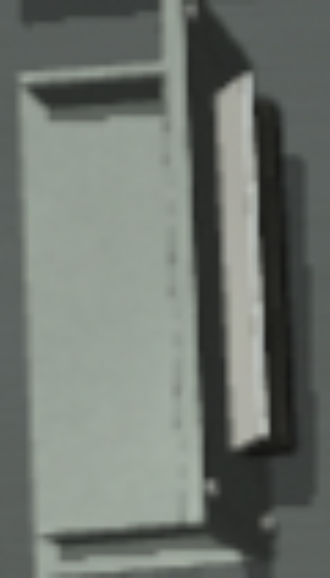

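The crop shows the cleat's bright upper edge running from crop (252,72) to (269,443), which is top (150.8,108.1) to (153.9,175.5). The panel is behind it on the left.

Request:
drive_tool([
  [[0,0,0,0,0,0,0],[0,0,0,0,0,0,0],[0,0,0,0,0,0,0],[0,0,0,0,0,0,0],[0,0,0,0,0,0,0],[0,0,0,0,0,0,0]],
], squeeze=55)

```text
time: 4.8
ee_pos: [0.5503, -0.0374, 0.0815]
eef_rot: [0.711, 0.704, 0.0, -0.0]
ft_force: [0.3, 0.4, -0.2]
width: 0.0229
grip_force: 0.0
```

```bash
python3 - <<'E'
from h import *
a,b=onz("top",(150.8,108.1),.126),onz("top",(153.9,175.5),.126)
print(a,b,np.linalg.norm(a-b),(a+b)/2,np.degrees(np.arctan2(*(a-b)[::-1])), onz("top",(150.4,137.9),.126))
print([onz("top",u,.116) for u in((95+275/2,80+125/2),(95+325/2,80+123/2))])
print(onz("scene",(353,290.5),.126))
s=r.read_state();print(s['ee_pos'],s['eef_rot'],s['width'],s['grip_force'],s['ft_force'])
E
```

```text
[0.65509597 0.23783391] [0.45078294 0.2270535 ] 0.2045972464143037 [0.55293946 0.23244371] 3.020363115822947 [0.56392789 0.23826598]
[array([ 0.54630945, -0.0038353 ]), array([ 0.5474704 , -0.07815237])]
[0.55775582 0.23242969]
[ 0.55033529 -0.03737272  0.08149819] [ 7.10572341e-01  7.03624151e-01  1.93601272e-05 -3.85393882e-05] 0.022860461282126036 0.0 [ 0.31043753  0.38377223 -0.19951492]
```

Request:
drive_tool([
  [[0,0,0,0,0,0,0],[0,0,0,0,0,0,0],[0,0,0,0,0,0,0],[0,0,0,0,0,0,0],[0,0,-0.01,0,0,0,0],[0,0,-0.03,0,0,0,0],[0,0,-0.04,0,0,0,0],[0,0,-0.04,0,0,0,0],[0,0,-0.04,0,0,0,0],[0,0,0,0,0,0,0]],
], squeeze=55)

```text
time: 5.8
ee_pos: [0.5527, -0.0379, 0.2477]
eef_rot: [0.711, 0.703, 0.004, 0.003]
ft_force: [0.3, 0.8, -4.0]
width: 0.0156
grip_force: 55.0
```

```bash
cat >> h.py <<'E'
C=np.array([.555,.234,.126]);YAW=np.radians(93.0);OX,OZ=.001,.0175   # TCP relative to grip in tool axes
def tcp(sx,sz,tip,sy=0):
    # strip edge at (sx,sy,sz) in cleat frame, front up by tip (deg)
    Rg=Rt(YAW,-np.radians(tip));xh=np.array([np.cos(YAW),np.sin(YAW),0]);S=C+sx*xh+[0,0,sz]+sy*np.cross([0,0,1],xh)
    grip=S-Rg.apply([.077,0,.076]);return grip+Rg.apply([OX,0,OZ]),Rg
def strip(s):
    Rg=R.from_quat(s['eef_rot']);S=np.array(s['ee_pos'])+Rg.apply([.077-OX,0,.076-OZ]);F=np.c_[[np.cos(YAW),np.sin(YAW),0],[-np.sin(YAW),np.cos(YAW),0],[0,0,1]]
    z=Rg.apply([0,0,1]);return np.round(F.T@(S-C)*1e3,1),'tip',np.round(np.degrees(np.arcsin(-(F.T@z)[0])),1),'roll',np.round(np.degrees((F.T@z)[1]),1),'yaw',np.round(np.degrees(np.arctan2(*(Rg.apply([1,0,0])[1::-1]))-YAW),1)
E
python3 - <<'E'
from h import *
s=r.read_state();print(strip(s));p,q=tcp(-.010,.035,20);print(p);plan(p,q,9)
E
```

```text
(array([-195.5,   11.2,   63.3]), 'tip', np.float64(-0.0), 'roll', np.float64(-0.5), 'yaw', np.float64(-3.6))
[0.55821387 0.1726757  0.24196555]
[0.0234, 0.0004, 0.0007] [-0.0002, -0.0389, -0.0071]
[0.0234, 0.0005, -0.0002] [-0.0002, -0.0389, -0.0071]
[0.0234, 0.0007, -0.0012] [-0.0002, -0.0389, -0.0071]
[0.0233, 0.0009, -0.0021] [-0.0002, -0.0389, -0.0071]
[0.0232, 0.001, -0.003] [-0.0002, -0.0389, -0.0071]
[0.0231, 0.0012, -0.0039] [-0.0002, -0.0389, -0.0071]
[0.0229, 0.0013, -0.0048] [-0.0002, -0.0389, -0.0071]
[0.0227, 0.0015, -0.0056] [-0.0002, -0.0389, -0.0071]
[0.0224, 0.0017, -0.0065] [-0.0002, -0.0389, -0.0071]
```

Request:
drive_tool([
  [[0.023,0.0004,0.0007,0,-0.039,-0.007,0],[0.023,0.0005,0,0,-0.039,-0.007,0],[0.023,0.0007,-0.001,0,-0.039,-0.007,0],[0.023,0.001,-0.002,0,-0.039,-0.007,0],[0.023,0.001,-0.003,0,-0.039,-0.007,0],[0.023,0.001,-0.004,0,-0.039,-0.007,0],[0.023,0.001,-0.005,0,-0.039,-0.007,0],[0.023,0.0015,-0.0056,0,-0.039,-0.007,0],[0.022,0.0015,-0.0065,0,-0.039,-0.007,0],[0,0,0,0,0,0,0]],
])

```text
time: 6.8
ee_pos: [0.5537, 0.1771, 0.2334]
eef_rot: [0.674, 0.718, -0.125, 0.122]
ft_force: [0.2, 0.5, -4.3]
width: 0.0154
grip_force: 55.0
```

Request:
drive_tool([
  [[0,0,0,0,0,0,0],[0,0,0,0,0,0,0]],
])

```text
time: 7.0
ee_pos: [0.5552, 0.1703, 0.2354]
eef_rot: [0.678, 0.714, -0.124, 0.123]
ft_force: [-0.4, -1.1, -2.5]
width: 0.0157
grip_force: 55.0
```

```bash
python3 - <<'E'
from h import *
s=r.read_state();print(s['time'],s['ee_pos'],s['ft_force'],s['width'],strip(s))
im=r.camera("wrist");t=r.camera("top");sc=r.camera("scene")
cv2.imwrite("pics/w2.png",im[...,::-1]);cv2.imwrite("pics/t2.png",t[...,::-1]);np.save("M2.npy",wristP(s))
M=wristP(s)
def pr(X): 
    p=M@np.r_[X,1];return np.round(p[:2]/p[2],1)
xh=np.array([np.cos(YAW),np.sin(YAW),0]);yh=np.cross([0,0,1],xh)
print('cleat ends predicted',pr(C+.1*yh),pr(C-.1*yh))
Rg=R.from_quat(s['eef_rot']);S=np.array(s['ee_pos'])+Rg.apply([.077-OX,0,.076-OZ]);print('strip ends pred',pr(S+Rg.apply([0,.045,0])),pr(S-Rg.apply([0,.045,0])))
for q in("caddy_strip","cleat_edge"):
  for c in("wrist","scene","top"):print(q,c,[(np.round(d['at'],1).tolist(),round(d['conf'],2)) for d in r.place_of(c,q)][:4])
cv2.imwrite("pics/both.png",np.vstack([im[...,::-1],cv2.resize(sc[...,::-1][200:340,220:430],(512,341))])[:,:,:][:] if 0 else im[...,::-1])
cv2.imwrite("pics/sc2.png",cv2.resize(np.ascontiguousarray(sc[210:330,240:400,::-1]),None,fx=4.5,fy=4.5,interpolation=1))
E
```

```text
7.0 [0.55521594 0.17030743 0.23538922] [-0.42225112 -1.11260134 -2.51296359] 0.0156716525072702 (array([-12.4,   3.9,  28.3]), 'tip', np.float64(20.1), 'roll', np.float64(0.6), 'yaw', np.float64(0.1))
cleat ends predicted [127.8  72.7] [402.9  72.6]
strip ends pred [325.4 103.1] [192.6 103.2]
caddy_strip wrist [([72.4, 322.3], 0.92), ([258.4, 106.8], 0.73)]
caddy_strip scene [([143.2, 178.3], 0.89), ([230.3, 143.6], 0.87), ([350.4, 281.5], 0.86), ([418.8, 180.7], 0.55)]
caddy_strip top [([384.7, 171.8], 0.92), ([323.8, 250.4], 0.65), ([157.1, 135.8], 0.59)]
cleat_edge wrist [([265.1, 73.4], 0.74)]
cleat_edge scene []
cleat_edge top []
```

View pics/w2.png

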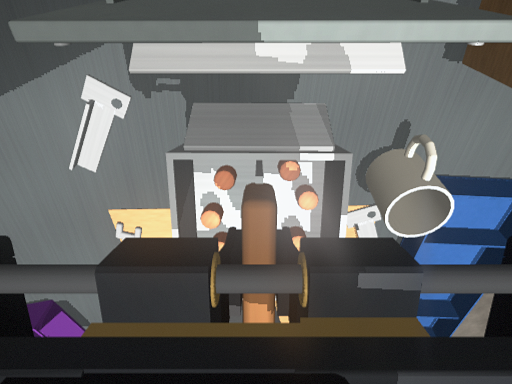

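The wrist view shows the cleat edge at row 72, columns 128–405, and the strip's lower edge at row 103, columns 190–331. Both match the predictions within a few pixels. Next I move over the edge and lower.

```bash
python3 - <<'E'
from h import *
p,q=tcp(.012,.022,20);plan(p,q,4);print()
p2,_=tcp(.014,-.003,20);plan(p2,q,3,p,q)
E
```

```text
[0.006, 0.0008, -0.0005] [-0.0026, 0.0004, 0.0008]
[0.006, 0.0008, -0.0005] [-0.0026, 0.0004, 0.0008]
[0.006, 0.0008, -0.0005] [-0.0026, 0.0004, 0.0008]
[0.006, 0.0008, -0.0004] [-0.0026, 0.0004, 0.0008]

[0.0035, 0.0, 0.0076] [0.0, 0.0, 0.0]
[0.0035, 0.0, 0.0076] [0.0, 0.0, 0.0]
[0.0035, 0.0, 0.0076] [0.0, 0.0, 0.0]
```

Request:
drive_tool([
  [[0.006,0.0008,-0.0005,-0.002,0,0,0],[0.006,0.0008,-0.0005,-0.002,0,0,0],[0.006,0.0008,-0.0005,-0.002,0,0,0],[0.006,0.0008,-0.0005,-0.002,0,0,0],[0,0,0,0,0,0,0],[0,0,0,0,0,0,0],[0,0,0,0,0,0,0]],
])

```text
time: 8.15
ee_pos: [0.5572, 0.1945, 0.2292]
eef_rot: [0.677, 0.715, -0.121, 0.126]
ft_force: [0.1, 0.4, -3.6]
width: 0.0155
grip_force: 55.0
```

```bash
python3 - <<'E'
from h import *
s=r.read_state();print(s['time'],s['ft_force'],s['torque'],strip(s))
p2,q=tcp(.014,-.003,20);plan(p2,q,4);print()
p3,q3=tcp(.0215,-.016,0);plan(p3,q3,6,p2,q)
E
```

```text
8.15 [ 0.08541945  0.4122948  -3.55186137] [ 0.64312208  0.10700021 -0.02350835] (array([11.7,  0.3, 22.1]), 'tip', np.float64(20.1), 'roll', np.float64(0.1), 'yaw', np.float64(0.2))
[0.0027, -0.0, 0.0057] [-0.0006, 0.0005, 0.0007]
[0.0027, -0.0, 0.0057] [-0.0006, 0.0005, 0.0007]
[0.0027, -0.0, 0.0057] [-0.0006, 0.0005, 0.0007]
[0.0027, -0.0, 0.0057] [-0.0006, 0.0005, 0.0007]

[-0.0007, 0.0, 0.0065] [0.0, 0.0582, 0.0]
[-0.001, 0.0, 0.0065] [0.0, 0.0582, 0.0]
[-0.0014, 0.0, 0.0064] [0.0, 0.0582, 0.0]
[-0.0018, 0.0, 0.0063] [0.0, 0.0582, 0.0]
[-0.0021, 0.0, 0.0062] [0.0, 0.0582, 0.0]
[-0.0025, 0.0, 0.0061] [0.0, 0.0582, 0.0]
```

Request:
drive_tool([
  [[0.0027,0,0.0057,0,0,0,0],[0.0027,0,0.0057,0,0,0,0],[0.0027,0,0.0057,0,0,0,0],[0.0027,0,0.0057,0,0,0,0],[0,0,0,0,0,0,0],[0,0,0,0,0,0,0]],
])

```text
time: 8.75
ee_pos: [0.5568, 0.1971, 0.2038]
eef_rot: [0.677, 0.715, -0.121, 0.126]
ft_force: [0.2, -0.2, -3.3]
width: 0.0153
grip_force: 55.0
```

Request:
drive_tool([
  [[-0.0007,0,0.0065,0,0.058,0,0],[-0.001,0,0.0065,0,0.058,0,0],[-0.0014,0,0.0064,0,0.058,0,0],[-0.0018,0,0.0063,0,0.058,0,0],[0,0,0,0,0,0,0],[0,0,0,0,0,0,0]],
])

```text
time: 9.35
ee_pos: [0.5575, 0.1855, 0.1808]
eef_rot: [0.686, 0.725, -0.042, 0.042]
ft_force: [-0.2, 0.8, -3.8]
width: 0.0154
grip_force: 55.0
```

```bash
python3 - <<'E'
from h import *
s=r.read_state();print(s['time'],s['ft_force'],s['torque'],strip(s))
M=wristP(s)
im=r.camera("wrist");cv2.imwrite("pics/w3.png",im[...,::-1])
p3,q3=tcp(.022,-.019,0);plan(p3,q3,4)
E
```

```text
9.35 [-0.20302784  0.77212815 -3.82904313] [0.180268   0.06072848 0.02881465] (array([ 19.9,   0.3, -12.3]), 'tip', np.float64(6.9), 'roll', np.float64(0.2), 'yaw', np.float64(0.1))
[-0.0011, 0.0, 0.004] [-0.0007, 0.0299, 0.0008]
[-0.0012, 0.0, 0.0039] [-0.0007, 0.0299, 0.0008]
[-0.0013, 0.0, 0.0039] [-0.0007, 0.0299, 0.0008]
[-0.0015, 0.0, 0.0039] [-0.0007, 0.0299, 0.0008]
```

View pics/w3.png

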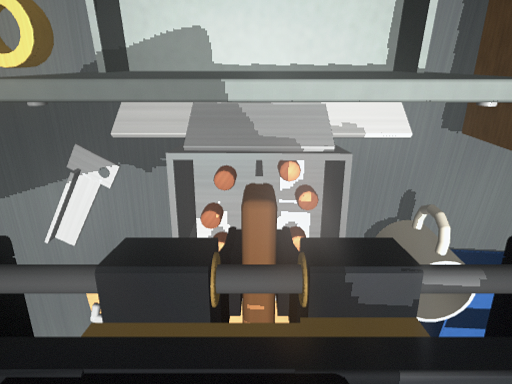

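The view shows the strip (rows 103–150) overlapping the cleat (edge at row 135), with its lower edge behind the cleat and in front of the panel. No contact yet. I finish levelling and lower.

Request:
drive_tool([
  [[-0.0011,0,0.004,0,0.03,0,0],[-0.0012,0,0.004,0,0.03,0,0],[-0.0013,0,0.004,0,0.03,0,0],[-0.0015,0,0.004,0,0.03,0,0],[0,0,0,0,0,0,0],[0,0,0,0,0,0,0]],
])

```text
time: 10.0
ee_pos: [0.5577, 0.1792, 0.1648]
eef_rot: [0.688, 0.726, -0.001, -0.002]
ft_force: [-0.1, -0.7, -3.0]
width: 0.0155
grip_force: 55.0
```

Request:
drive_tool([
  [[0.0003,0,0.001,0,0,0,0],[0.0003,0,0.001,0,0,0,0],[0.0003,0,0.001,0,0,0,0],[0,0,0,0,0,0,0],[0,0,0,0,0,0,0]],
])

```text
time: 10.5
ee_pos: [0.5577, 0.1809, 0.1618]
eef_rot: [0.687, 0.726, -0.001, -0.002]
ft_force: [0.7, 3.3, -1.8]
width: 0.0154
grip_force: 55.0
```

```bash
python3 - <<'E'
from h import *
s=r.read_state();print(s['time'],s['ft_force'],s['torque'],strip(s))
E
```

```text
10.5 [ 0.71392955  3.29956318 -1.7548743 ] [ 0.607602   -0.23234539  0.05597836] (array([ 22.9,   0.5, -22.6]), 'tip', np.float64(-0.1), 'roll', np.float64(0.2), 'yaw', np.float64(0.2))
```

Request:
drive_tool([
  [[0.0005,0,0.001,0,0,0,0],[0.0005,0,0.001,0,0,0,0],[0,0,0,0,0,0,0],[0,0,0,0,0,0,0]],
])

```text
time: 10.9
ee_pos: [0.5577, 0.1818, 0.1599]
eef_rot: [0.687, 0.726, -0.0, -0.002]
ft_force: [0.6, 2.9, -1.1]
width: 0.0155
grip_force: 55.0
```

```bash
python3 - <<'E'
from h import *
s=r.read_state();print(s['time'],s['ft_force'],s['torque'],strip(s))
E
```

```text
10.9 [ 0.64559936  2.85459261 -1.13291281] [ 0.98880295 -0.2611364   0.05873251] (array([ 23.9,   0.4, -24.4]), 'tip', np.float64(-0.1), 'roll', np.float64(0.2), 'yaw', np.float64(0.2))
```

Request:
drive_tool([
  [[0.0005,0,0.001,0,0,0,0],[0.0003,0,0.001,0,0,0,0],[0,0,0,0,0,0,0],[0,0,0,0,0,0,0]],
])

```text
time: 11.3
ee_pos: [0.5578, 0.1822, 0.159]
eef_rot: [0.688, 0.726, -0.0, -0.002]
ft_force: [-3.9, 0.9, 9.6]
width: 0.0158
grip_force: 55.0
```

```bash
python3 - <<'E'
from h import *
s=r.read_state();print(s['time'],s['ft_force'],s['torque'],strip(s))
E
```

```text
11.3 [-3.87717026  0.91690516  9.59503031] [0.59731287 0.71196672 0.16746279] (array([ 24.2,   0.2, -25.4]), 'tip', np.float64(-0.1), 'roll', np.float64(0.1), 'yaw', np.float64(0.1))
```

Request:
drive_tool([
  [[0,0,0,0,0,0,0.6],[0,0,0,0,0,0,0.6],[0,0,0,0,0,0,0.6],[0,0,0,0,0,0,0.6],[0,0,0,0,0,0,0.6],[0,0,0,0,0,0,0.6],[0,0,0,0,0,0,0.6]],
])

```text
time: 12.0
ee_pos: [0.5575, 0.1821, 0.1577]
eef_rot: [0.688, 0.726, -0.001, -0.002]
ft_force: [-0.4, 0.7, -0.3]
width: 0.0514
grip_force: 0.0
```

Request:
drive_tool([
  [[0,0,-0.01,0,0,0,0.6],[0,0,-0.02,0,0,0,0.6],[0,0,-0.03,0,0,0,0.6],[0,0,-0.04,0,0,0,0.6],[0,0,-0.04,0,0,0,0.6],[0,0,0,0,0,0,0.6],[0,0,0,0,0,0,0.6]],
])

```text
time: 12.7
ee_pos: [0.5584, 0.1821, 0.2992]
eef_rot: [0.688, 0.726, 0.0, -0.001]
ft_force: [0.5, -0.5, -1.0]
width: 0.0526
grip_force: 0.0
```

```bash
python3 - <<'E'
from h import *
s=r.read_state();print(s['time'],s['ft_force'],s['width'],s['ee_pos'])
M=wristP(s)
im=r.camera("wrist");sc=r.camera("scene")
for X in [C+[0,.024,-.025]]:
    p=M@np.r_[X,1];print(p[:2]/p[2])
print([(np.round(d['at'],1).tolist(),round(d['conf'],2)) for d in r.place_of("wrist","caddy_strip")])
a=im[...,::-1];b=cv2.resize(np.ascontiguousarray(sc[190:342,200:430,::-1]),(512,338))
cv2.imwrite("pics/fin.png",np.vstack([a[:250],b]))
E
```

```text
12.7 [ 0.5207488  -0.45515741 -1.02578232] 0.052641050757520395 [0.55844083 0.18205116 0.29918776]
[259.59220723 104.10518814]
[([256.4, 103.5], 0.8)]
```

View pics/fin.png

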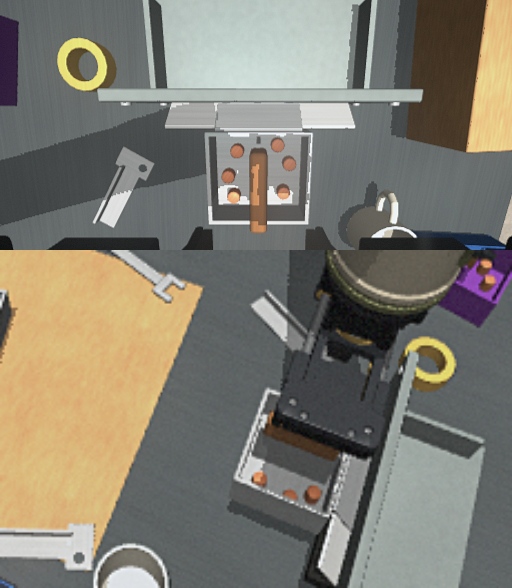

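The caddy hangs level on the cleat. Its strip (260,104) sits behind the cleat edge, where predicted, and the gripper is clear above.

```bash
python3 -c "
from bench import r
print(r.close_job())"
```

```text
the job is handed in; nothing more can be done
None
```

The strip caddy hangs level on the cleat, tipped about 20° as the strip went over the edge, then released. The arm never went near the plain caddy, and I handed the job in at about 13 s; it returned no verdict.

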